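# Click the wastes down and close the sample tray

### The arm

A 7-joint arm with a two-finger parallel gripper is mounted at the origin on the work surface. World frame = base frame: x ahead of the robot, y to its left, z up, the work surface at z = 0. Lengths are in m, angles in rad, forces in N, time in s.
With the tool pointing down it reaches from about 0.4 to 0.75 m from the base axis. Payload 19.5 kg.
Tool frame: the origin (TCP) lies at the very end of the fingers, on their centre line; the grasp point (between the pads) lies 19 mm behind it; z points along the fingers, y is the line along which they close (so a half turn about z gives the same grasp; the last joint's range is limited). The gripper opens to 85 mm and grips with 20 to 120 N. Pads are 22 mm wide; open, the fingers measure 114 mm over their backs; the gripper's body (76 mm by 85 mm) begins 54 mm behind the grasp point. The pads swing forward as they close: fully open they stand 13 mm farther back than shut.
Start: joints at [-1.168, 0.707, -0.028, 1.485, 0.022, 0.951, -0.075], TCP at [0.247, 0.519, 0.231] pointing down, gripper open.
Joint ranges: [-2.71, 2.71], [-0.32, 2.16], [-1.57, 1.52], [0, 2.45], [-1.46, 4.6], [0, 2.02], [-2.83, 2.83]. Speed limits (rad/s): [1.89, 1.89, 2.57, 2.57, 3.01, 3.01, 3.01].

### API

Orientations are given as a unit quaternion [w, x, y, z].
In Python, from station import sensors, camera, camera_model, order gives the robot as it stands. The module is installed in compiled form; this text tells all that it offers.
- The arm moves only by the tool carry_out, never from a script. Its argument "rows" is a list of rows, each a list of 7 numbers: the shift along the tool's x, y, z each as a share of 0.5 m, from -1 to 1, then the turn, a rotation vector about the tool's x, y, z each as a share of 1.5 rad, from -1 to 1, then the opening, from 0 (shut) to 1 (fully open). In form: [[x, y, z, wx, wy, wz, jaw], ...]. A call has 1 to 8 rows; each row is the pose to reach, as a shift and turn from the pose commanded when the call began, along the tool's axes at that moment; what a row does not reach only later rows make up. A row lasts 1/10 s, in which the tool goes at most 50 mm and 8.59 degrees, less where a joint would pass 70% of its speed; a pose out of reach is approached as far as the arm can. A call with a number of a shift or a turn outside -1 to 1 is refused whole. A call with a gripper value outside its range is refused whole. The fingers move at their own pace and stop on an object; "squeeze" is the grip in N (left out, the last holds). Time passes only in rows, so rows that repeat a pose let the fingers close. It gives the time, the measured TCP pose, the force, the opening and the grip force at its end, in the units of the state.
- sensors.get_obs(): the state, without advancing time (a new reading comes with each control period).
- camera(name): name is "side" or "top"; returns the picture (400x640x3 uint8, blue, green, red); there is no depth.
- camera_model(name): a dict with "mtx" (3x3 intrinsics, pixels), "dist_coeffs" ([k1, k2, p1, p2, k3] as OpenCV has them; the pictures are not rectified), "R" (3x3) and "t" (3): a world point X has camera coordinates R X + t. Camera axes: x right, y down, z forward; pixel columns grow to the right and rows downward; lengths in m; the calibration is good to about 2 mm. A picture is of the moment at which its call begins. camera_model takes no time and is no camera call.
- order.sign_off(): hands the job in; it is judged then, once.
The state is a dict: "time_s": time; "joints": joint angles; "joint_vel": joint speeds; "tau": joint torques, N m; "eef_pos": TCP position; "tcp_rot": TCP orientation; "ft_force": force on the tool from outside, world axes, zero at the start; "moment": the same for the moment, N m; "finger_gap": finger opening in m; "grip_force": force on a finger pad.
Only numpy, scipy, OpenCV 4.12 (cv2) and the standard library are available. Lean on these libraries where they do the work, as an engineer would, in place of code of your own. Each camera call takes 0.05 s, during which the arm holds its last target. There are 200 camera calls.

### The job

Close the sample tray for the shelf: slide its cover fully shut over the three click wastes and let go. The cover only passes over caps that are clicked down and some are still up; each press flips a cap, so feel gently how high each one stands, click down only those that are up, do not lean hard on the caps or shove the cover against one that is up, and leave the loose fittings and jar beside the tray where they are.

Things in the scene. Friction and masses are not known exactly. Their poses are not given: they have to be found in the camera images.
- tray: Fixed plywood tray block, 190 (x) x 290 (y) x 45 mm high, on the table, with a 12 mm wide, 10 mm high aluminium rail along both short sides. Origin: centre of its underside; x points away from the robot at yaw 0, y along the row of wastes, z up. The wastes' row lies at x = -45 mm; the cover waits on the +x half and closes towards -x.
- waste_a: One of three identical click wastes in a row along the tray's y, 80 mm apart: steel flange ring 64 mm across, 4 mm high, with a flat round steel cap 54 mm across in it. Origin: centre of the flange's underside, on the deck 45 mm above the table; z up. Cap top over this origin: 15.0 mm when up, 8.8 mm when clicked down. The ring is open: a cap can be pressed to below its rim.
- waste_b: A waste like waste_a, same origin. Caps move straight down on a spring that yields from 4 N and takes 7 to 8 N at the end of the click, cap top 4.4 mm over the origin; below that a 10 to 12 N cushion gives 4 mm more, then it is hard. A slow press into the cushion and release flips up to down or down to up; a press that stops short may change nothing or leave it hung lower than down.
- waste_c: A waste like waste_a, same origin. Which of the caps are up at the start is not given: at least one is; the letters and places say nothing about it.
- cover (a joint): How far the grey sliding cover has been pushed shut, m: 0 open, 0.085 fully shut at its end stop. It slides along the tray's -x. Friction about 1.5 N plus light damping; it stays where it is left. It jams against any cap that is up: its front edge meets such a cap about 26 mm from fully open.
- cover_edge (a point): Middle of the lower front edge (the one towards the wastes) of the cover's plate, which is 86 (x) x 264 (y) x 5 mm; its underside is 55.3 mm above the table, 1.5 mm over a cap that is down.
- cover_handle (a point): Centre of the aluminium handle bar that stands on the middle of the cover: 14 mm thick along the tray's x, 70 mm long along the tray's y, from 60.3 mm (plate top) to 90.3 mm above the table; this point is 75.3 mm above the table.
- coupling_center (a point): Black straight pipe coupling standing on end, 48 mm across, 76 mm high: a bystander, loose; this point is its centre half-way up
- tee_center (a point): Black pipe tee, 90 mm long, 40 mm across, one branch up to 72 mm: a bystander, loose; this point is its centre half-way up of the lying tube
- jar_center (a point): Closed jar, 60 mm across, 70 mm high: a bystander, loose; this point is its centre half-way up

How it is judged:
At the end, for the whole second after the job is handed in: The cover is fully shut (0.080 of its 0.085 m or more) and at rest, over all three caps, which must therefore be down (value of joint cover above 0.08 m and velocity of joint cover below 0.01 m/s); the robot touches nothing.
It fails at once if a cap is pressed with more than 25 N (contact force between any of the fingers, the arm and waste_a above 25 N or contact force between any of the fingers, the arm and waste_b above 25 N or contact force between any of the fingers, the arm and waste_c above 25 N).
It fails at once if the cover is shoved against a cap with more than 22 N (contact force between cover_c0 and waste_a above 22 N or contact force between cover_c0 and waste_b above 22 N or contact force between cover_c0 and waste_c above 22 N).
It fails at once if a bystander is moved by more than 25 mm (distance of any of coupling_center, tee_center, jar_center from where it was at the start of the episode above 0.025 m).
It also fails if it takes over 69 s, if anything falls off the work surface, if the arm or the gripper's body presses on something with over 40 N, if the wrist force passes 120 N, or if a joint passes its speed limit or range.

## Working session

There is one attempt and no reset: what is moved stays moved. The work goes in short steps, Python scripts to look and compute and a tool call to move; the robot and the scene stay as the last step left them, time stands still between calls to the robot, and variables do not carry over. Pictures are saved under pics/ and viewed, at most 10 in all, crops included, and the job is handed in when it is done.

Besides the shell and the picture viewer there is one more tool, called after "Emit:" as name(argument=value, ...), one argument or row to a line, values as JSON. carry_out: Moves the arm, as the interface text tells. Its arguments: {"type":"object","properties":{"rows":{"type":"array","items":{"type":"array","items":{"type":"number","minimum":-1,"maximum":1}}},"squeeze":{"type":"number"}},"required":["rows"]}

```bash
mkdir -p pics; python3 - <<'E'
from station import sensors,camera,camera_model
import cv2,numpy as np
for n in("top","side"):
    cv2.imwrite(f"pics/{n}0.png",camera(n)); m=camera_model(n); print(n,np.round(m["mtx"],1).tolist(),np.round(m["dist_coeffs"],3),np.round(-m["R"].T@m["t"],3), np.round(m["R"],2).tolist())
o=sensors.get_obs(); print(o)
E
```

```text
top [[371.5, 0.0, 315.9], [0.0, 371.5, 198.7], [0.0, 0.0, 1.0]] [0.016 0.    0.    0.    0.   ] [0.499 0.027 0.84 ] [[0.03, -1.0, -0.02], [-0.99, -0.02, -0.16], [0.15, 0.03, -0.99]]
side [[408.1, 0.0, 323.0], [0.0, 408.1, 202.9], [0.0, 0.0, 1.0]] [-0.076  0.     0.     0.     0.   ] [ 0.37  -0.562  0.779] [[0.92, -0.4, -0.01], [-0.3, -0.67, -0.68], [0.26, 0.62, -0.74]]
{'time_s': 0.1, 'joints': array([-1.16772807,  0.70702033, -0.02761677,  1.48497107,  0.02200814,
        0.9509163 , -0.07547785]), 'joint_vel': array([-0.00120452, -0.00169942,  0.00034763, -0.00029688,  0.00045237,
        0.000818  , -0.00062739]), 'tau': array([ 1.04356724e-03, -8.84302354e+01,  1.23603400e+00, -2.36454642e+01,
        1.69491739e-02,  5.14143409e-03, -4.65854453e-05]), 'eef_pos': array([0.24728757, 0.51883093, 0.23088152]), 'tcp_rot': array([-9.26756745e-05,  2.20542808e-01,  9.75377165e-01, -4.97597695e-04]), 'ft_force': array([0.65326383, 0.06349538, 0.69098858]), 'moment': array([ 0.00922658, -0.02308631,  0.01798136]), 'grip_force': 0.0, 'finger_gap': 0.0852859220296793}
```

View pics/top0.png

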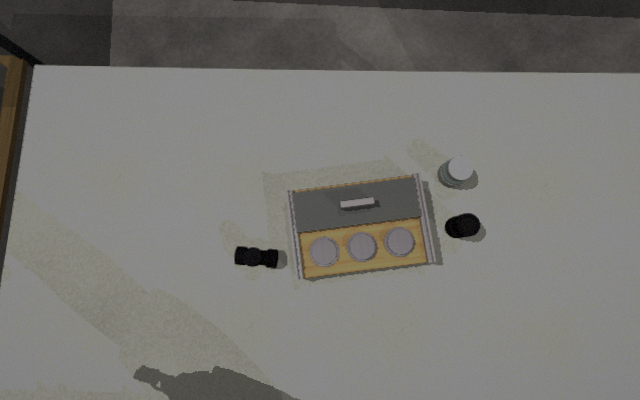

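View pics/side0.png

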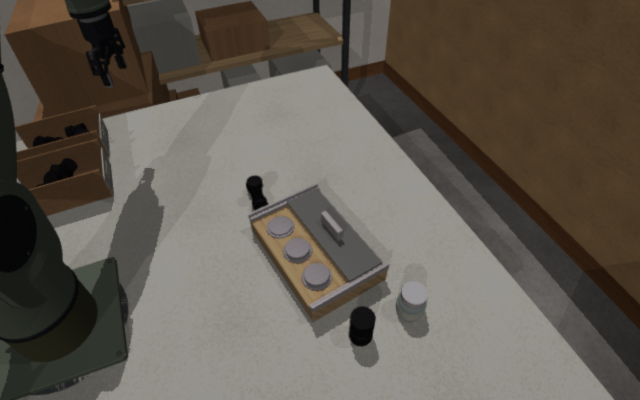

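The top view shows the tray centred near (362,227), with the caps at about (323,251), (362,246) and (400,241) and the handle at (357,203). The tee is at (257,257), the coupling at (462,226) and the jar at (458,172). In the side view the caps are at (280,227), (297,250) and (317,275), and the handle at (332,226).

```bash
cat > h.py <<'E'
from station import sensors,camera,camera_model
import cv2,numpy as np
def ray(n,p,z):
    m=camera_model(n); u=cv2.undistortPoints(np.array(p,float).reshape(-1,1,2),np.array(m["mtx"]),np.array(m["dist_coeffs"])).reshape(-1,2)
    R=np.array(m["R"]);c=-R.T@np.array(m["t"]); d=np.c_[u,np.ones(len(u))]@R
    return c+d*((z-c[2])/d[:,2])[:,None]
E
python3 - <<'E'
from h import *
for n,caps,hd,crop in(("top",[(323,251),(362,246),(400,241)],(357,203),(280,165,160,120)),("side",[(280,227),(297,250),(317,275)],(332,226),(240,180,160,140))):
    im=cv2.imread(f"pics/{n}0.png"); hsv=cv2.cvtColor(im,cv2.COLOR_BGR2HSV)
    for p in caps+[hd]: print(n,p,hsv[p[1],p[0]],end=' ')
    print()
    x,y,w,h=crop; 
    sat=((hsv[...,1]<75)&(hsv[...,2]>90)).astype(np.uint8)*255
    if n=="top": a=cv2.resize(im[y:y+h,x:x+w],None,fx=4,fy=4,interpolation=cv2.INTER_CUBIC)
    else: b=cv2.resize(im[y:y+h,x:x+w],None,fx=5,fy=4,interpolation=cv2.INTER_CUBIC)
    cs,_=cv2.findContours(sat,cv2.RETR_LIST,cv2.CHAIN_APPROX_NONE)
    for c in cs:
        if 50<cv2.contourArea(c)<1500:
            r=cv2.minAreaRect(c)
            X=ray(n,[r[0]],.0903 if cv2.contourArea(c)<200 else .052)[0]
            if x<r[0][0]<x+w and y<r[0][1]<y+h: print(np.round(r[0],1),np.round(r[1],1),round(r[2],1),np.round(X,4))
cv2.imwrite("pics/c.png",cv2.convertScaleAbs(a,alpha=1.4)); 
E
```

```text
top (323, 251) [156  11 118] top (362, 246) [162  11 119] top (400, 241) [  0   7 117] top (357, 203) [  8  15 140] 
[323.9 251.3] [30. 30.] 63.4 [0.5112 0.0285 0.052 ]
[361.  246.5] [29. 28.] 90.0 [ 0.5233 -0.0491  0.052 ]
[399.  241.5] [29. 30.] 90.0 [ 0.5359 -0.1284  0.052 ]
[356.8 201.9] [ 6.4 34.4] 82.4 [ 0.6119 -0.036   0.0903]
[429.3 206. ] [37.2  7.5] 80.1 [ 0.6127 -0.1928  0.052 ]
side (280, 227) [163  14 129] side (297, 250) [163  14 130] side (317, 275) [160  12 128] side (332, 226) [170  13 115] 
[315.9 274.9] [24.4 30.4] 84.0 [ 0.536  -0.1289  0.052 ]
[296.4 247.8] [21.3 29.1] 74.1 [ 0.5238 -0.0473  0.052 ]
[279.5 227. ] [22. 27.] 90.0 [0.5095 0.0235 0.052 ]
[331.4 221.1] [27.6  6.3] 49.4 [ 0.6122 -0.0379  0.0903]
[255.9 192.3] [35.9 18.7] 76.0 [0.4928 0.1523 0.052 ]
```

View pics/c.png

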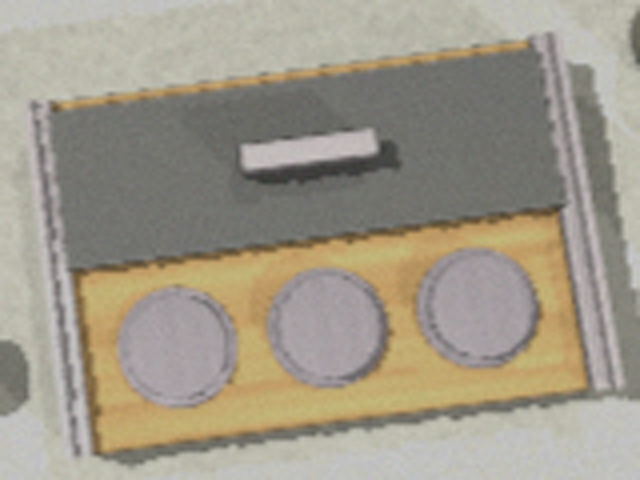

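The yaw is about 8.9°. The three caps are 79.5 mm apart along the row, against 80 mm given, and the handle is 89.5 mm from the row, against 88 expected, so the measurements hold together. I'll close the gripper, turn the tool to the tray's axes and travel high towards the first cap.

Emit:
carry_out(
  rows=[
    [-0.898, -0.66, 0.1, 0, 0, -0.4, 0],
    [-0.898, -0.66, 0.1, 0, 0, -0.4, 0],
    [-0.898, -0.66, 0.1, 0, 0, -0.4, 0],
    [-0.898, -0.66, 0.1, 0, 0, -0.4, 0],
    [-0.898, -0.66, 0.1, 0, 0, -0.4, 0],
    [-0.898, -0.66, 0.1, 0, 0, -0.4, 0],
    [-0.898, -0.66, 0.1, 0, 0, -0.4, 0],
    [-0.898, -0.66, 0.1, 0, 0, -0.4, 0],
  ],
  squeeze=20,
)

```text
time_s: 0.9
eef_pos: [0.4362, 0.166, 0.1953]
tcp_rot: [-0.0, -0.078, 0.997, -0.0]
ft_force: [1.2, 1.1, -0.4]
finger_gap: -0.0003
grip_force: 0.0
```

```bash
cat > g.py <<'E'
import sys
from h import *
from scipy.spatial.transform import Rotation as Rt
P={'1':(.5105,.0275),'2':(.5232,-.049),'3':(.5358,-.1285)}
def go(x,y,z):
    o=sensors.get_obs();q=np.array(o["tcp_rot"]);R=Rt.from_quat(q[[1,2,3,0]])
    X=R.as_matrix(); print("share",np.round(X.T@(np.array([x,y,z])-o["eef_pos"])/.5,4),"pos",np.round(o["eef_pos"],4),"F",np.round(o["ft_force"],2),"toolx deg",np.round(np.degrees(np.arctan2(X[1,0],X[0,0])),2),"zaxis",np.round(X[:,2],3),"t",o["time_s"],"gap",o["finger_gap"])
if __name__=="__main__":
    a=sys.argv; go(*P[a[1]],float(a[2])) if a[1] in P else go(*map(float,a[1:4]))
E
python3 g.py 1 .09
```

```text
share [-0.1039 -0.2966  0.2107] pos [0.4362 0.166  0.1953] F [ 1.21  1.05 -0.4 ] toolx deg -171.1 zaxis [-0. -0. -1.] t 0.9 gap -0.0003382505480753649
```

Emit:
carry_out(
  rows=[
    [-0.104, -0.297, 0.1, 0, 0, 0, 0],
    [-0.104, -0.297, 0.1, 0, 0, 0, 0],
    [-0.104, -0.297, 0.1, 0, 0, 0, 0],
    [-0.104, -0.297, 0.1, 0, 0, 0, 0],
    [-0.104, -0.297, 0.21, 0, 0, 0, 0],
    [-0.104, -0.297, 0.21, 0, 0, 0, 0],
    [-0.104, -0.297, 0.21, 0, 0, 0, 0],
    [-0.104, -0.297, 0.21, 0, 0, 0, 0],
  ],
)

```text
time_s: 1.7
eef_pos: [0.5104, 0.03, 0.0921]
tcp_rot: [0.001, -0.078, 0.997, 0.0]
ft_force: [0.7, 0.3, 0.7]
finger_gap: -0.0002
grip_force: 0.0
```

```bash
python3 g.py 1 .061
```

```text
share [ 0.0006 -0.0049  0.0623] pos [0.5104 0.03   0.0921] F [0.67 0.26 0.73] toolx deg -171.05 zaxis [ 0.001  0.    -1.   ] t 1.7 gap -0.00023773326771560097
```

Emit:
carry_out(
  rows=[
    [0, -0.002, 0.04, 0, 0, 0, 0],
    [0, -0.002, 0.05, 0, 0, 0, 0],
    [0, -0.002, 0.05, 0, 0, 0, 0],
    [0, -0.002, 0.05, 0, 0, 0, 0],
    [0, -0.002, 0.05, 0, 0, 0, 0],
  ],
)

```text
time_s: 2.2
eef_pos: [0.5105, 0.0284, 0.0664]
tcp_rot: [0.001, -0.078, 0.997, -0.0]
ft_force: [-0.5, 0.4, 0.4]
finger_gap: -0.0003
grip_force: 0.0
```

```bash
python3 g.py 1 .0595
```

```text
share [ 0.0002 -0.0017  0.0138] pos [0.5105 0.0284 0.0664] F [-0.5   0.36  0.43] toolx deg -171.11 zaxis [ 0.001  0.    -1.   ] t 2.2 gap -0.00033514999987648133
```

Emit:
carry_out(
  rows=[
    [0, 0, 0.004, 0, 0, 0, 0],
    [0, 0, 0.008, 0, 0, 0, 0],
    [0, 0, 0.012, 0, 0, 0, 0],
    [0, 0, 0.012, 0, 0, 0, 0],
    [0, 0, 0.012, 0, 0, 0, 0],
  ],
)

```text
time_s: 2.7
eef_pos: [0.5101, 0.0283, 0.0595]
tcp_rot: [-0.0, -0.078, 0.997, -0.0]
ft_force: [0.7, 0.1, 0.2]
finger_gap: -0.0002
grip_force: 0.0
```

Emit:
carry_out(
  rows=[
    [0, 0, 0.001, 0, 0, 0, 0],
    [0, 0, 0.002, 0, 0, 0, 0],
    [0, 0, 0.002, 0, 0, 0, 0],
  ],
)

```text
time_s: 3.0
eef_pos: [0.5101, 0.0282, 0.0585]
tcp_rot: [-0.0, -0.078, 0.997, -0.0]
ft_force: [0.2, 1.2, -0.7]
finger_gap: -0.0001
grip_force: 0.0
```

Emit:
carry_out(
  rows=[
    [0, 0, 0.002, 0, 0, 0, 0],
    [0, 0, 0.003, 0, 0, 0, 0],
    [0, 0, 0.003, 0, 0, 0, 0],
  ],
)

```text
time_s: 3.3
eef_pos: [0.5101, 0.0282, 0.057]
tcp_rot: [-0.0, -0.078, 0.997, -0.0]
ft_force: [-0.2, -0.1, 0.9]
finger_gap: 0.0002
grip_force: 0.0
```

Emit:
carry_out(
  rows=[
    [0, 0, 0.001, 0, 0, 0, 0],
    [0, 0, 0.002, 0, 0, 0, 0],
    [0, 0, 0.002, 0, 0, 0, 0],
  ],
)

```text
time_s: 3.6
eef_pos: [0.5101, 0.0282, 0.056]
tcp_rot: [-0.0, -0.078, 0.997, -0.0]
ft_force: [-0.6, 0.9, -0.5]
finger_gap: -0.0
grip_force: 0.0
```

Emit:
carry_out(
  rows=[
    [0, 0, 0.001, 0, 0, 0, 0],
    [0, 0, 0.002, 0, 0, 0, 0],
    [0, 0, 0.002, 0, 0, 0, 0],
  ],
)

```text
time_s: 3.9
eef_pos: [0.5101, 0.0282, 0.055]
tcp_rot: [-0.0, -0.078, 0.997, -0.0]
ft_force: [-1.0, -0.6, 0.2]
finger_gap: -0.0
grip_force: 0.0
```

Emit:
carry_out(
  rows=[
    [0, 0, 0.001, 0, 0, 0, 0],
    [0, 0, 0.002, 0, 0, 0, 0],
    [0, 0, 0.002, 0, 0, 0, 0],
  ],
)

```text
time_s: 4.2
eef_pos: [0.5101, 0.0282, 0.054]
tcp_rot: [-0.0, -0.078, 0.997, -0.0]
ft_force: [0.7, -0.1, 0.7]
finger_gap: -0.0002
grip_force: 0.0
```

Emit:
carry_out(
  rows=[
    [0, 0, 0.001, 0, 0, 0, 0],
    [0, 0, 0.001, 0, 0, 0, 0],
  ],
)

```text
time_s: 4.4
eef_pos: [0.5101, 0.0282, 0.0537]
tcp_rot: [0.0, -0.077, 0.997, -0.0]
ft_force: [-1.0, -0.3, 5.2]
finger_gap: 0.0
grip_force: 2.8
```

Contact came at z = 53.7 mm, so cap 1 (tray +y end) is down and the z calibration is right. I lift off and move to the middle cap.

Emit:
carry_out(
  rows=[
    [0, 0, -0.025, 0, 0, 0, 0],
    [0, -0.08, -0.05, 0, 0, 0, 0],
    [0, -0.158, -0.05, 0, 0, 0, 0],
    [0, -0.158, -0.05, 0, 0, 0, 0],
    [0, -0.158, -0.03, 0, 0, 0, 0],
    [0, -0.158, -0.025, 0, 0, 0, 0],
    [0, -0.158, -0.025, 0, 0, 0, 0],
    [0, -0.158, -0.025, 0, 0, 0, 0],
  ],
)

```text
time_s: 5.2
eef_pos: [0.5223, -0.049, 0.066]
tcp_rot: [-0.0, -0.078, 0.997, 0.0]
ft_force: [-0.2, -0.3, 0.8]
finger_gap: 0.0
grip_force: 0.0
```

```bash
python3 g.py 2 .061
```

```text
share [-0.0019 -0.0003  0.01  ] pos [ 0.5223 -0.049   0.066 ] F [-0.25 -0.35  0.82] toolx deg -171.04 zaxis [-0.  0. -1.] t 5.2 gap 6.693323847086336e-06
```

Emit:
carry_out(
  rows=[
    [-0.002, 0, 0.004, 0, 0, 0, 0],
    [-0.002, 0, 0.008, 0, 0, 0, 0],
    [-0.002, 0, 0.01, 0, 0, 0, 0],
    [-0.002, 0, 0.01, 0, 0, 0, 0],
  ],
)

```text
time_s: 5.6
eef_pos: [0.5233, -0.0496, 0.0609]
tcp_rot: [-0.0, -0.078, 0.997, -0.0]
ft_force: [-0.3, 0.6, -0.2]
finger_gap: 0.0001
grip_force: 0.0
```

Emit:
carry_out(
  rows=[
    [0, 0, 0.001, 0, 0, 0, 0],
    [0, 0, 0.002, 0, 0, 0, 0],
    [0, 0, 0.002, 0, 0, 0, 0],
  ],
)

```text
time_s: 5.9
eef_pos: [0.5233, -0.0497, 0.0601]
tcp_rot: [0.0, -0.077, 0.997, -0.0]
ft_force: [-0.2, -0.5, 1.1]
finger_gap: 0.0002
grip_force: 0.6
```

Emit:
carry_out(
  rows=[
    [0, 0, 0.001, 0, 0, 0, 0],
    [0, 0, 0.001, 0, 0, 0, 0],
  ],
)

```text
time_s: 6.1
eef_pos: [0.5234, -0.0497, 0.0596]
tcp_rot: [0.0, -0.077, 0.997, -0.0]
ft_force: [-0.8, -0.6, 3.8]
finger_gap: -0.0
grip_force: 2.0
```

Cap 2 is up: it gives about 4 N at 59.6 mm. I press it slowly into the cushion.

Emit:
carry_out(
  rows=[
    [0, 0, 0.002, 0, 0, 0, 0],
    [0, 0, 0.004, 0, 0, 0, 0],
    [0, 0, 0.006, 0, 0, 0, 0],
    [0, 0, 0.008, 0, 0, 0, 0],
    [0, 0, 0.01, 0, 0, 0, 0],
    [0, 0, 0.012, 0, 0, 0, 0],
    [0, 0, 0.014, 0, 0, 0, 0],
    [0, 0, 0.016, 0, 0, 0, 0],
  ],
)

```text
time_s: 6.9
eef_pos: [0.5234, -0.0497, 0.0515]
tcp_rot: [0.0, -0.077, 0.997, -0.0]
ft_force: [-1.0, -0.3, 6.8]
finger_gap: 0.0001
grip_force: 3.4
```

Emit:
carry_out(
  rows=[
    [0, 0, 0.002, 0, 0, 0, 0],
    [0, 0, 0.004, 0, 0, 0, 0],
    [0, 0, 0.005, 0, 0, 0, 0],
    [0, 0, 0.006, 0, 0, 0, 0],
    [0, 0, 0.006, 0, 0, 0, 0],
  ],
)

```text
time_s: 7.4
eef_pos: [0.5234, -0.0497, 0.0487]
tcp_rot: [0.0, -0.077, 0.997, -0.0]
ft_force: [-1.3, 0.1, 9.9]
finger_gap: -0.0001
grip_force: 5.2
```

Now about 1 mm further into the cushion.

Emit:
carry_out(
  rows=[
    [0, 0, 0.001, 0, 0, 0, 0],
    [0, 0, 0.002, 0, 0, 0, 0],
    [0, 0, 0.003, 0, 0, 0, 0],
    [0, 0, 0.003, 0, 0, 0, 0],
  ],
)

```text
time_s: 7.8
eef_pos: [0.5234, -0.0497, 0.0472]
tcp_rot: [0.0, -0.077, 0.997, -0.0]
ft_force: [-2.0, -0.1, 11.3]
finger_gap: -0.0002
grip_force: 5.5
```

Emit:
carry_out(
  rows=[
    [0, 0, -0.004, 0, 0, 0, 0],
    [0, 0, -0.008, 0, 0, 0, 0],
    [0, 0, -0.012, 0, 0, 0, 0],
    [0, 0, -0.016, 0, 0, 0, 0],
    [0, 0, -0.02, 0, 0, 0, 0],
    [0, 0, -0.03, 0, 0, 0, 0],
    [0, 0, -0.036, 0, 0, 0, 0],
    [0, 0, -0.036, 0, 0, 0, 0],
  ],
)

```text
time_s: 8.6
eef_pos: [0.5235, -0.0497, 0.0655]
tcp_rot: [0.0, -0.077, 0.997, -0.0]
ft_force: [-0.4, 0.2, 0.2]
finger_gap: -0.0005
grip_force: 0.0
```

```bash
python3 g.py 2 .0585
```

```text
share [0.0004 0.0015 0.014 ] pos [ 0.5235 -0.0497  0.0655] F [-0.39  0.22  0.22] toolx deg -171.11 zaxis [ 0.001 -0.    -1.   ] t 8.6 gap -0.0005177489310602404
```

Next I feel cap 2 again, first to 57.5 mm and then with a light touch near 53.7 mm.

Emit:
carry_out(
  rows=[
    [0, 0, 0.006, 0, 0, 0, 0],
    [0, 0, 0.011, 0, 0, 0, 0],
    [0, 0, 0.012, 0, 0, 0, 0],
    [0, 0, 0.012, 0, 0, 0, 0],
  ],
)

```text
time_s: 9.0
eef_pos: [0.5232, -0.0496, 0.0588]
tcp_rot: [-0.0, -0.078, 0.997, -0.0]
ft_force: [0.9, -0.4, -0.2]
finger_gap: 0.0003
grip_force: 0.0
```

Emit:
carry_out(
  rows=[
    [0, 0, 0.002, 0, 0, 0, 0],
    [0, 0, 0.004, 0, 0, 0, 0],
    [0, 0, 0.006, 0, 0, 0, 0],
    [0, 0, 0.008, 0, 0, 0, 0],
    [0, 0, 0.008, 0, 0, 0, 0],
  ],
)

```text
time_s: 9.5
eef_pos: [0.5233, -0.0497, 0.0549]
tcp_rot: [-0.0, -0.078, 0.997, -0.0]
ft_force: [0.0, -0.0, 0.5]
finger_gap: 0.0
grip_force: 0.0
```

Emit:
carry_out(
  rows=[
    [0, 0, 0.001, 0, 0, 0, 0],
    [0, 0, 0.0024, 0, 0, 0, 0],
    [0, 0, 0.0024, 0, 0, 0, 0],
  ],
)

```text
time_s: 9.8
eef_pos: [0.5233, -0.0497, 0.0539]
tcp_rot: [-0.0, -0.078, 0.997, -0.0]
ft_force: [0.6, -0.8, 0.6]
finger_gap: -0.0001
grip_force: 0.5
```

Emit:
carry_out(
  rows=[
    [0, 0, -0.025, 0, 0, 0, 0],
    [0, -0.08, -0.05, 0, 0, 0, 0],
    [-0.001, -0.16, -0.05, 0, 0, 0, 0],
    [-0.001, -0.16, -0.05, 0, 0, 0, 0],
    [-0.001, -0.16, -0.03, 0, 0, 0, 0],
    [-0.001, -0.16, -0.025, 0, 0, 0, 0],
    [-0.001, -0.16, -0.025, 0, 0, 0, 0],
    [-0.001, -0.16, -0.025, 0, 0, 0, 0],
  ],
)

```text
time_s: 10.6
eef_pos: [0.5362, -0.1278, 0.0664]
tcp_rot: [-0.0, -0.078, 0.997, 0.0]
ft_force: [0.3, 0.2, 1.1]
finger_gap: 0.0001
grip_force: 0.0
```

```bash
python3 g.py 3 .061
```

```text
share [ 0.001  -0.0013  0.0107] pos [ 0.5362 -0.1278  0.0664] F [0.34 0.15 1.07] toolx deg -171.03 zaxis [-0.  0. -1.] t 10.6 gap 7.58809611708707e-05
```

Cap 2 is now down, with first contact (0.5 N on a pad) at 53.9 mm. The tool is over cap 3, so I feel that one.

Emit:
carry_out(
  rows=[
    [0, 0, 0.004, 0, 0, 0, 0],
    [0, 0, 0.008, 0, 0, 0, 0],
    [0, 0, 0.01, 0, 0, 0, 0],
    [0, 0, 0.01, 0, 0, 0, 0],
  ],
)

```text
time_s: 11.0
eef_pos: [0.5361, -0.1286, 0.0612]
tcp_rot: [-0.0, -0.078, 0.997, -0.0]
ft_force: [-1.2, -0.5, -0.1]
finger_gap: -0.0
grip_force: 0.0
```

Emit:
carry_out(
  rows=[
    [0, 0, 0.001, 0, 0, 0, 0],
    [0, 0, 0.002, 0, 0, 0, 0],
    [0, 0, 0.002, 0, 0, 0, 0],
  ],
)

```text
time_s: 11.3
eef_pos: [0.5362, -0.1287, 0.0604]
tcp_rot: [-0.0, -0.077, 0.997, -0.0]
ft_force: [1.0, -0.0, -0.4]
finger_gap: -0.0004
grip_force: 0.0
```

Emit:
carry_out(
  rows=[
    [0, 0, 0.001, 0, 0, 0, 0],
    [0, 0, 0.001, 0, 0, 0, 0],
  ],
)

```text
time_s: 11.5
eef_pos: [0.5362, -0.1286, 0.06]
tcp_rot: [0.0, -0.078, 0.997, -0.0]
ft_force: [-1.6, 0.1, 3.0]
finger_gap: -0.0003
grip_force: 2.0
```

Cap 3 is up: contact at 60.0 mm. I press it slowly to 47.2 mm as before.

Emit:
carry_out(
  rows=[
    [0, 0, 0.002, 0, 0, 0, 0],
    [0, 0, 0.004, 0, 0, 0, 0],
    [0, 0, 0.006, 0, 0, 0, 0],
    [0, 0, 0.008, 0, 0, 0, 0],
    [0, 0, 0.01, 0, 0, 0, 0],
    [0, 0, 0.012, 0, 0, 0, 0],
    [0, 0, 0.014, 0, 0, 0, 0],
    [0, 0, 0.016, 0, 0, 0, 0],
  ],
)

```text
time_s: 12.3
eef_pos: [0.5362, -0.1286, 0.0519]
tcp_rot: [0.0, -0.078, 0.997, -0.0]
ft_force: [-2.1, -0.2, 7.8]
finger_gap: -0.0002
grip_force: 3.4
```

Emit:
carry_out(
  rows=[
    [0, 0, 0.002, 0, 0, 0, 0],
    [0, 0, 0.004, 0, 0, 0, 0],
    [0, 0, 0.006, 0, 0, 0, 0],
    [0, 0, 0.008, 0, 0, 0, 0],
    [0, 0, 0.009, 0, 0, 0, 0],
    [0, 0, 0.009, 0, 0, 0, 0],
  ],
)

```text
time_s: 12.9
eef_pos: [0.5362, -0.1286, 0.0475]
tcp_rot: [0.0, -0.078, 0.997, -0.0]
ft_force: [-1.7, -0.9, 10.8]
finger_gap: 0.0003
grip_force: 5.4
```

Cap 3 is in the cushion at 10.8 N. I release it slowly and re-feel it, stopping at about 54.5 mm and then 53.8 mm.

Emit:
carry_out(
  rows=[
    [0, 0, -0.004, 0, 0, 0, 0],
    [0, 0, -0.008, 0, 0, 0, 0],
    [0, 0, -0.012, 0, 0, 0, 0],
    [0, 0, -0.016, 0, 0, 0, 0],
    [0, 0, -0.02, 0, 0, 0, 0],
    [0, 0, -0.03, 0, 0, 0, 0],
    [0, 0, -0.036, 0, 0, 0, 0],
    [0, 0, -0.036, 0, 0, 0, 0],
  ],
)

```text
time_s: 13.7
eef_pos: [0.5364, -0.1287, 0.0658]
tcp_rot: [0.0, -0.078, 0.997, -0.0]
ft_force: [0.6, 0.1, 0.6]
finger_gap: -0.0003
grip_force: 0.0
```

Emit:
carry_out(
  rows=[
    [0, 0, 0.006, 0, 0, 0, 0],
    [0, 0, 0.011, 0, 0, 0, 0],
    [0, 0, 0.013, 0, 0, 0, 0],
    [0, 0, 0.013, 0, 0, 0, 0],
  ],
)

```text
time_s: 14.1
eef_pos: [0.536, -0.1286, 0.0585]
tcp_rot: [-0.0, -0.078, 0.997, 0.0]
ft_force: [0.8, -0.3, 0.7]
finger_gap: 0.0003
grip_force: 0.0
```

Emit:
carry_out(
  rows=[
    [0, 0, 0.002, 0, 0, 0, 0],
    [0, 0, 0.004, 0, 0, 0, 0],
    [0, 0, 0.006, 0, 0, 0, 0],
    [0, 0, 0.008, 0, 0, 0, 0],
    [0, 0, 0.008, 0, 0, 0, 0],
  ],
)

```text
time_s: 14.6
eef_pos: [0.5361, -0.1286, 0.0548]
tcp_rot: [-0.0, -0.078, 0.997, -0.0]
ft_force: [-0.4, -0.0, 1.2]
finger_gap: 0.0
grip_force: 0.0
```

Emit:
carry_out(
  rows=[
    [0, 0, 0.001, 0, 0, 0, 0],
    [0, 0, 0.002, 0, 0, 0, 0],
    [0, 0, 0.002, 0, 0, 0, 0],
  ],
)

```text
time_s: 14.9
eef_pos: [0.5362, -0.1286, 0.0539]
tcp_rot: [0.0, -0.078, 0.997, -0.0]
ft_force: [-0.1, -0.5, 0.3]
finger_gap: 0.0003
grip_force: 0.4
```

All three caps are down. I lift to 0.12 m and go behind the handle.

Emit:
carry_out(
  rows=[
    [0, 0, -0.06, 0, 0, 0, 0],
    [0, 0, -0.14, 0, 0, 0, 0],
    [0, 0, -0.15, 0, 0, 0, 0],
    [0, 0, -0.15, 0, 0, 0, 0],
  ],
)

```text
time_s: 15.3
eef_pos: [0.5366, -0.1288, 0.1298]
tcp_rot: [0.001, -0.077, 0.997, -0.0]
ft_force: [-0.0, 0.3, -1.2]
finger_gap: 0.0001
grip_force: 0.0
```

```bash
python3 g.py .6425 -.0325 .125
```

```text
share [-0.2391  0.1577  0.0098] pos [ 0.5366 -0.1288  0.1298] F [-0.04  0.29 -1.18] toolx deg -171.12 zaxis [ 0.002 -0.001 -1.   ] t 15.3 gap 0.00010056718756776697
```

Emit:
carry_out(
  rows=[
    [-0.24, 0.158, 0, 0, 0, 0, 0],
    [-0.24, 0.158, 0, 0, 0, 0, 0],
    [-0.24, 0.158, 0, 0, 0, 0, 0],
    [-0.24, 0.158, 0, 0, 0, 0, 0],
    [-0.24, 0.158, 0, 0, 0, 0, 0],
  ],
)

```text
time_s: 15.8
eef_pos: [0.6421, -0.0314, 0.1271]
tcp_rot: [-0.001, -0.078, 0.997, -0.0]
ft_force: [-0.6, -0.8, -0.1]
finger_gap: 0.0001
grip_force: 0.0
```

Emit:
carry_out(
  rows=[
    [0, 0, 0.04, 0, 0, 0, 0],
    [0, 0, 0.08, 0, 0, 0, 0],
    [0, 0, 0.106, 0, 0, 0, 0],
    [0, 0, 0.106, 0, 0, 0, 0],
    [0, 0, 0.106, 0, 0, 0, 0],
  ],
)

```text
time_s: 16.3
eef_pos: [0.6425, -0.0325, 0.0762]
tcp_rot: [-0.0, -0.077, 0.997, -0.0]
ft_force: [0.3, 0.6, 0.6]
finger_gap: 0.0003
grip_force: 0.0
```

```bash
python3 g.py .632 -.034 .073
```

```text
share [0.0212 0.0002 0.0064] pos [ 0.6425 -0.0325  0.0762] F [0.26 0.6  0.65] toolx deg -171.14 zaxis [ 0. -0. -1.] t 16.3 gap 0.00025735466499378134
```

Emit:
carry_out(
  rows=[
    [0.008, 0, 0.004, 0, 0, 0, 0],
    [0.016, 0, 0.004, 0, 0, 0, 0],
    [0.024, 0, 0.004, 0, 0, 0, 0],
    [0.032, 0, 0.004, 0, 0, 0, 0],
    [0.04, 0, 0.004, 0, 0, 0, 0],
    [0.048, 0, 0.004, 0, 0, 0, 0],
    [0.056, 0, 0.004, 0, 0, 0, 0],
    [0.064, 0, 0.004, 0, 0, 0, 0],
  ],
)

```text
time_s: 17.1
eef_pos: [0.6107, -0.037, 0.0739]
tcp_rot: [0.0, -0.078, 0.997, -0.0]
ft_force: [1.8, -0.1, 1.8]
finger_gap: 0.0001
grip_force: 0.9
```

Emit:
carry_out(
  rows=[
    [0.006, 0, 0, 0, 0, 0, 0],
    [0.012, 0, 0, 0, 0, 0, 0],
    [0.018, 0, 0, 0, 0, 0, 0],
    [0.024, 0, 0, 0, 0, 0, 0],
    [0.03, 0, 0, 0, 0, 0, 0],
  ],
)

```text
time_s: 17.6
eef_pos: [0.5959, -0.0394, 0.0739]
tcp_rot: [-0.0, -0.078, 0.997, -0.0]
ft_force: [1.4, 0.6, 0.3]
finger_gap: -0.0001
grip_force: 0.9
```

The push force is still only about 1.5 N and the cover has passed the 26 mm point, so it isn't jamming. I keep going.

Emit:
carry_out(
  rows=[
    [0.008, 0, 0, 0, 0, 0, 0],
    [0.016, 0, 0, 0, 0, 0, 0],
    [0.024, 0, 0, 0, 0, 0, 0],
    [0.032, 0, 0, 0, 0, 0, 0],
    [0.04, 0, 0, 0, 0, 0, 0],
    [0.048, 0, 0, 0, 0, 0, 0],
    [0.056, 0, 0, 0, 0, 0, 0],
    [0.064, 0, 0, 0, 0, 0, 0],
  ],
)

```text
time_s: 18.4
eef_pos: [0.5641, -0.0443, 0.0738]
tcp_rot: [-0.0, -0.077, 0.997, -0.0]
ft_force: [2.0, -0.8, -0.4]
finger_gap: -0.0
grip_force: 0.9
```

Emit:
carry_out(
  rows=[
    [0.004, 0, 0, 0, 0, 0, 0],
    [0.008, 0, 0, 0, 0, 0, 0],
    [0.012, 0, 0, 0, 0, 0, 0],
    [0.016, 0, 0, 0, 0, 0, 0],
    [0.02, 0, 0, 0, 0, 0, 0],
  ],
)

```text
time_s: 18.9
eef_pos: [0.5545, -0.0458, 0.0738]
tcp_rot: [-0.0, -0.077, 0.997, -0.0]
ft_force: [1.3, -0.4, 0.8]
finger_gap: -0.0002
grip_force: 0.8
```

Emit:
carry_out(
  rows=[
    [0.003, 0, 0, 0, 0, 0, 0],
    [0.006, 0, 0, 0, 0, 0, 0],
    [0.006, 0, 0, 0, 0, 0, 0],
  ],
)

```text
time_s: 19.2
eef_pos: [0.5526, -0.0461, 0.074]
tcp_rot: [0.001, -0.078, 0.997, 0.0]
ft_force: [8.4, -1.4, -4.4]
finger_gap: 0.0001
grip_force: 4.2
```

The force rose to 8 N after about 91 mm of tool travel, which looks like the end stop. I back off, lift and check with a picture.

Emit:
carry_out(
  rows=[
    [-0.02, 0, 0, 0, 0, 0, 0],
    [-0.05, 0, 0, 0, 0, 0, 0],
    [-0.05, 0, 0, 0, 0, 0, 0],
    [-0.05, 0, -0.1, 0, 0, 0, 0],
    [-0.05, 0, -0.2, 0, 0, 0, 0],
    [-0.2, 0, -0.3, 0, 0, 0, 0],
    [-0.2, 0, -0.3, 0, 0, 0, 0],
    [-0.2, 0, -0.3, 0, 0, 0, 0],
  ],
)

```text
time_s: 20.0
eef_pos: [0.6534, -0.0298, 0.2262]
tcp_rot: [0.003, -0.078, 0.997, 0.0]
ft_force: [-1.6, -0.4, -0.9]
finger_gap: -0.0
grip_force: 0.0
```

```bash
python3 - <<'E'
from h import *
im=camera("side"); cv2.imwrite("pics/side1.png",im)
hsv=cv2.cvtColor(im,cv2.COLOR_BGR2HSV)
m=((hsv[...,1]<75)&(hsv[...,2]>90)).astype(np.uint8)*255
for c in cv2.findContours(m,cv2.RETR_LIST,cv2.CHAIN_APPROX_NONE)[0]:
    if 50<cv2.contourArea(c)<1500:
        r=cv2.minAreaRect(c)
        if 230<r[0][0]<400 and 170<r[0][1]<320: X=ray("side",[r[0]],.0903)[0]; print(np.round(r[0],1),np.round(r[1],1),np.round(X,4),"slid",np.round((np.array([.6122,-.0379])-X[:2])@[.988,.155],4))
E
```

```text
[387.  314.6] [23.1 10.2] [ 0.6132 -0.2838  0.0903] slid 0.0371
[329.9 295.8] [ 5.9 47.4] [ 0.5335 -0.2054  0.0903] slid 0.1037
[300.6 236.4] [28.3  6.9] [ 0.5347 -0.05    0.0903] slid 0.0784
[306.4 253.4] [92.5 39.5] [ 0.5295 -0.096   0.0903] slid 0.0907
[255.9 192.3] [35.9 18.7] [0.4863 0.1147 0.0903] slid 0.1007
```

View pics/side1.png

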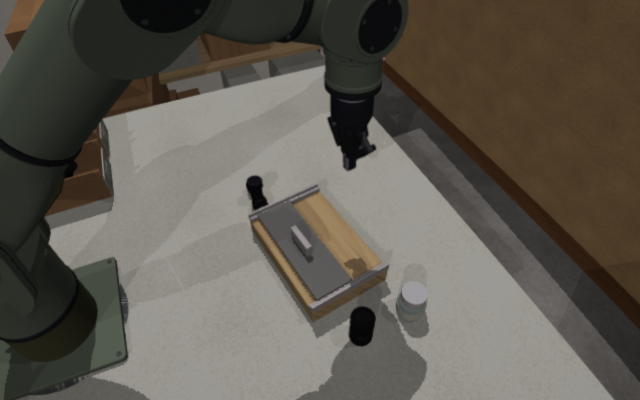

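The side view shows the cover over the caps with the handle at (301,237), and the bystanders look unmoved. The handle contour gives only 78 mm of slide in this view, so I check it with the top camera.

```bash
python3 - <<'E'
from h import *
ims=[cv2.imread("pics/top0.png"),camera("top")]
cv2.imwrite("pics/t1.png",cv2.resize(cv2.convertScaleAbs(ims[1][165:285,280:440],alpha=1.4),None,fx=4,fy=4,interpolation=cv2.INTER_CUBIC))
ax=np.array([.988,.155])
for im in ims:
    hsv=cv2.cvtColor(im,cv2.COLOR_BGR2HSV)
    m=((hsv[...,1]<75)&(hsv[...,2]>100)).astype(np.uint8)*255
    for c in cv2.findContours(m,cv2.RETR_LIST,cv2.CHAIN_APPROX_NONE)[0]:
        r=cv2.minAreaRect(c)
        if 80<cv2.contourArea(c)<350 and 330<r[0][0]<390 and 180<r[0][1]<270: X=ray("top",[r[0]],.0903)[0]; print(np.round(r[0],1),np.round(r[1],1),np.round(X,4),"along",round(X[:2]@ax,4))
E
```

```text
[356.6 201.9] [ 6.2 33.6] [ 0.6118 -0.0356  0.0903] along 0.599
```

View pics/t1.png

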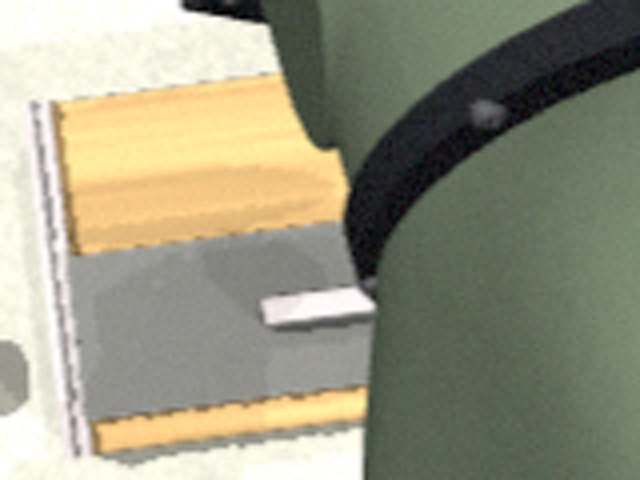

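The top crop shows the cover over the waste row with a wood strip left at the front. The handle's left end moved from crop (243,158) to (265,312). I convert those points.

```bash
python3 - <<'E'
from h import *
ax=np.array([.988,.155])
def a(c,z): X=ray("top",[(280+(c[0]-1.5)/4,165+(c[1]-1.5)/4)],z)[0]; return X[:2]@ax
print("handle L end",a((243,158),.0903)-a((265,312),.0903))
print("front edge L",a((75,270),.0603)-a((92,418),.0603))
print("back L (start,now)",a((52,109),.0603)-a((78,255),.0603))
print("front strip",a((92,418),.0603)-a((96,453),.045), "deck len",a((47,102),.045)-a((96,453),.045))
print("cover depth now", a((78,255),.0603)-a((92,418),.0603))
E
```

```text
handle L end 0.07854060509382377
front edge L 0.07679470183666948
back L (start,now) 0.07910983864177501
front strip 0.018512366910834743 deck len 0.18906171772332653
cover depth now 0.08439564118099951
```

The cover has slid only about 78 mm, so it isn't fully shut. I go back behind the handle and push the rest gently, watching the force.

```bash
python3 g.py .568 -.0437 .2262
```

```text
share [ 0.1661 -0.0005 -0.0057] pos [ 0.65   -0.0306  0.2233] F [-0.37 -0.63 -0.43] toolx deg -171.09 zaxis [-0.001 -0.    -1.   ] t 20.1 gap 9.958865284629942e-05
```

Emit:
carry_out(
  rows=[
    [0.166, 0, 0.05, 0, 0, 0, 0],
    [0.166, 0, 0.1, 0, 0, 0, 0],
    [0.166, 0, 0.2, 0, 0, 0, 0],
    [0.166, 0, 0.25, 0, 0, 0, 0],
    [0.166, 0, 0.31, 0, 0, 0, 0],
    [0.166, 0, 0.31, 0, 0, 0, 0],
    [0.166, 0, 0.31, 0, 0, 0, 0],
  ],
)

```text
time_s: 20.8
eef_pos: [0.5675, -0.0436, 0.0693]
tcp_rot: [-0.001, -0.078, 0.997, 0.0]
ft_force: [-0.4, 0.2, 0.7]
finger_gap: -0.0002
grip_force: 0.0
```

Emit:
carry_out(
  rows=[
    [0.008, 0, 0, 0, 0, 0, 0],
    [0.016, 0, 0, 0, 0, 0, 0],
    [0.022, 0, 0, 0, 0, 0, 0],
    [0.026, 0, 0, 0, 0, 0, 0],
    [0.028, 0, 0, 0, 0, 0, 0],
    [0.028, 0, 0, 0, 0, 0, 0],
  ],
)

```text
time_s: 21.4
eef_pos: [0.5546, -0.0458, 0.069]
tcp_rot: [0.0, -0.077, 0.997, -0.0]
ft_force: [-0.0, 0.3, -0.1]
finger_gap: -0.0001
grip_force: 0.0
```

Emit:
carry_out(
  rows=[
    [0.002, 0, 0, 0, 0, 0, 0],
    [0.004, 0, 0, 0, 0, 0, 0],
    [0.005, 0, 0, 0, 0, 0, 0],
    [0.005, 0, 0, 0, 0, 0, 0],
  ],
)

```text
time_s: 21.8
eef_pos: [0.5527, -0.046, 0.0689]
tcp_rot: [0.001, -0.078, 0.997, 0.0]
ft_force: [4.4, 0.8, -3.8]
finger_gap: 0.0
grip_force: 2.6
```

Emit:
carry_out(
  rows=[
    [0.001, 0, 0, 0, 0, 0, 0],
    [0.002, 0, 0, 0, 0, 0, 0],
    [0.002, 0, 0, 0, 0, 0, 0],
  ],
)

```text
time_s: 22.1
eef_pos: [0.5526, -0.046, 0.069]
tcp_rot: [0.002, -0.078, 0.997, 0.0]
ft_force: [10.7, 1.9, -8.8]
finger_gap: 0.0002
grip_force: 5.8
```

The block is hard and at the same place both times. The given numbers explain it. An up cap's edge is at tray x = −18 mm and meets the cover 26 mm from open, so the front edge sits at +8 mm when open and −77 mm when shut. That leaves an 18 mm strip, and I measured 18.5 mm. The cover had simply started about 7 mm closed and is now at its end stop. I retreat.

Emit:
carry_out(
  rows=[
    [-0.02, 0, 0, 0, 0, 0, 0],
    [-0.05, 0, 0, 0, 0, 0, 0],
    [-0.05, 0, 0, 0, 0, 0, 0],
    [-0.05, 0, -0.1, 0, 0, 0, 0],
    [-0.05, 0, -0.2, 0, 0, 0, 0],
    [-0.05, 0, -0.25, 0, 0, 0, 0],
    [-0.05, 0, -0.25, 0, 0, 0, 0],
    [-0.05, 0, -0.25, 0, 0, 0, 0],
  ],
)

```text
time_s: 22.9
eef_pos: [0.5753, -0.0427, 0.1937]
tcp_rot: [-0.0, -0.077, 0.997, -0.0]
ft_force: [-0.2, -0.7, 0.2]
finger_gap: -0.0
grip_force: 0.0
```

```bash
python3 - <<'E'
from h import *
from station import order
im=camera("side"); hsv=cv2.cvtColor(im,cv2.COLOR_BGR2HSV)
m=((hsv[...,1]<75)&(hsv[...,2]>90)).astype(np.uint8)*255
for c in cv2.findContours(m,cv2.RETR_LIST,cv2.CHAIN_APPROX_NONE)[0]:
    r=cv2.minAreaRect(c)
    if 100<cv2.contourArea(c)<300 and 285<r[0][0]<320 and 220<r[0][1]<255: print(r)
o=sensors.get_obs(); print(o["eef_pos"],o["ft_force"],np.abs(o["joint_vel"]).max()); print(order.sign_off())
E
```

```text
[ 0.57511916 -0.04266134  0.19306221] [ 6.59134441e-01  5.52328727e-04 -5.59371603e-01] 0.01527244087999228
the job is handed in; nothing more can be done
None
```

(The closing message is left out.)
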